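Release the ratchet and push the bench magnifier down over the dissecting tray

ROBOT

A 7-joint arm with a two-finger parallel gripper is mounted at the origin on the work surface. World frame = base frame: x ahead of the robot, y to its left, z up, the work surface at z = 0. Lengths are in m, angles in rad, forces in N, time in s.
With the tool pointing down it reaches from about 0.425 to 0.925 m from the base axis. Payload 6.8 kg.
Tool frame: the origin (TCP) lies on the front face of the gripper's body, between the roots of the fingers; the fingertips stand 73 mm ahead of it and the grasp point (between the pads) lies 54 mm ahead of it; z points along the fingers, x is the direction in which the jaws open and shut, and the axes are right-handed (so a half turn about z gives the same grasp; the last joint's range is limited). The gripper opens to 85 mm and grips with 20 to 120 N. Pads are 22 mm wide; open, the fingers measure 114 mm over their backs; the gripper's body (76 mm by 85 mm) begins 54 mm behind the grasp point. The pads swing forward as they close: fully open they stand 13 mm farther back than shut.
Start: joints at [-1.226, 0.477, 0.022, 1.555, -0.011, 1.109, -0.083], TCP at [0.295, 0.607, 0.304] pointing down, gripper open.
Joint ranges: [-2.96, 2.96], [-0.34, 2.1], [-1.41, 1.46], [0.24, 2.44], [-1.37, 4.51], [0.17, 1.92], [-2.96, 2.96]. Speed limits (rad/s): [2.39, 2.39, 3.14, 3.14, 3.14, 3.14, 3.14].

INTERFACE

Orientations are given as a unit quaternion [w, x, y, z].
In Python, from station import get_obs, read_camera, hand_in gives the robot as it stands. The module is installed in compiled form; this text tells all that it offers.
- The arm moves only by the shell command python3 -m creep 'ROWS' [FORCE]. ROWS is JSON, a list that holds one entry, the list of rows, each a list of 7 numbers: the turn, a rotation vector about the tool's x, y, z in rad, then the shift along the tool's x, y, z in m, then the finger opening in m, from 0 to 0.0854. A call has 1 to 20 rows; each row shifts and turns the pose as measured when the row begins, along the tool's axes as they then stand; what a row does not reach is not made up. A row lasts 1/12 s, in which the tool goes at most 41.7 mm and 7.16 degrees, less where a joint would pass 70% of its speed; a pose out of reach is approached as far as the arm can. A call is refused whole if a number of a shift passes 0.0417 or a number of a turn 0.125, either way. A call with a gripper value outside its range is refused whole. The fingers move at their own pace and stop on an object; FORCE is the grip in N (left out, the last holds). Time passes only in rows, so rows that do not move let the fingers close. It gives the time, the measured TCP pose, the force and the opening at its end, in the units of the state.
- get_obs(): the state, without advancing time (a new reading comes with each control period).
- read_camera(name): name is "scene" or "top" or "wrist"; returns a dict with "color" (400x640x3 uint8, red, green, blue), "range_z" (400x640 float32, m along the optical axis (not along the pixel's ray), 0 where there is no reading), "fovy" (degrees; the focal length in pixels is half the picture's height over the tangent of half this angle, whatever the lens; pixels are square), "cx", "cy" (the principal point, pixels), "rvec" (rotation vector, rad) and "tvec" (3), from world to camera coordinates, as OpenCV has them. Camera axes: x right, y down, z forward; pixel columns grow to the right and rows downward; lengths in m; the calibration is good to about 2 mm. A picture is of the moment at which its call begins.
- hand_in(): hands the job in, once; it reports no verdict.
The state is a dict: "t": time; "q": joint angles; "joint_vel": joint speeds; "joint_torque": joint torques, N m; "eef_pos": TCP position; "tool_rot": TCP orientation; "contact_force": force on the tool from outside, world axes, zero at the start; "torque": the same for the moment, N m; "gripper_width": opening from 0.0 (shut) to 1.0 (fully open).
Only numpy, scipy, OpenCV 4.12 (cv2) and the standard library are available. Lean on these libraries where they do the work, as an engineer would, in place of code of your own. Each camera call takes 0.05 s, during which the arm holds its last target.

TASK

The magnifier beside the dissecting tray is ratcheted up out of the way. Press the red pawl tab all the way down to free the ratchet (it stays down), then push the yellow tab at the end of the magnifier arm smoothly down past the teeth until the arm rests on its stop, level over the tray. Only press and push: lift nothing, and leave the tray's contents and everything around it where they are.

Things in the scene. Friction and masses are not known exactly. Their poses are not given: they have to be found in the camera images.
- stand: Fixed magnifier stand: grey base plate 200 x 120 x 14 mm, white upright cheek plates 54 mm wide overall, up to 174 mm high. Origin on the bench straight below the arm's hinge, on the stand's mid-plane. x points from the stand to the tray (the way the arm reaches), z up; the red pawl tab is on its -x side. Arm and pawl turn about axes parallel to y.
- lens_hinge (a point): Hinge axis of the magnifier arm, 120 mm above the bench, on the stand's mid-plane.
- lens_arm (a joint): Magnifier arm angle, rad: 0 = level on its stop (fully down); positive = raised; starts at 0.64 to 0.76. Steel bar, black-rimmed lens 96 mm across (centre 135 mm from the hinge), yellow end tab; toothed brass sector at the hinge. With the pawl in the teeth it goes down at most 0.15 rad. Freed, it does not fall: its hinge is stiff, 3 to 5 N on the yellow tab moves it, and it stays where left.
- lens_tab (a point): Centre of the top face of the yellow push tab at the free end of the arm, 197 mm from the hinge and 4 mm above the arm's centre line; the tab is 40 x 40 x 8 mm. Its frame turns with the arm (x along the arm outward).
- pawl (a joint): Red pawl angle in rad: 0 = nose seated in the teeth; 0.32 = tab pressed fully down, against its stop. The nose is clear of the teeth from about 0.2. Stiff pivot: about 3 N on the tab moves it, and it stays where it is left (no spring).
- pawl_tab (a point): Centre of the top face of the red pawl tab (40 x 40 x 8 mm), level when seated, about 172 mm above the bench. It lies 68 mm out (stand -x) from the pawl's pivot, which is 75 mm to the stand's -x side of the arm's hinge and 45 mm above it; pressed fully down it sinks about 21 mm.
- tray: Fixed aluminium dissecting tray 220 x 260 x 45 mm with a blue floor mat, under the raised magnifier. Origin at the centre of its underside.
- pellet_mid (a point): Centre of the brown owl pellet (about 36 x 26 x 26 mm) lying in the tray under the lens. Leave alone.
- bone_mid (a point): Centre of a small pale bone (35 x 10 x 7 mm) in the tray. Leave alone.
- tweezers_mid (a point): Centre of the blue plastic tweezers (118 x 20 x 8 mm) in the tray. Leave alone.
- beaker_mid (a point): Centre (half-way up) of an empty translucent beaker, 72 mm across, 85 mm high, standing near the stand. Leave alone.
- jar_mid (a point): Centre (half-way up) of an amber jar, 52 mm across, 65 mm high, standing near the stand. Leave alone.
- pen_mid (a point): Centre of a mint-green pen 130 mm long, 11 mm thick, on the bench to the right. Leave alone.
- case_mid (a point): Centre of a pale pencil case 200 x 80 x 60 mm on the bench to the right. Leave alone.

How it is judged:
On the way, in this order (a step that is already met when the one before it is completed fails the run):
1. the pawl is pressed free (0.2 rad or more) while the arm is still up (above 0.5 rad) (value of joint pawl above 0.2 rad and value of joint lens_arm above 0.5 rad), for 0.1 s.
2. the arm is pushed down to its stop, with the pawl still free (value of joint lens_arm below 0.05 rad and value of joint pawl above 0.18 rad), for 0.2 s.
At the end, for the whole second after the job is handed in: The arm rests level on its stop (within 0.05 rad) and still, the pawl is still pressed free (above 0.18 rad), the tray's contents lie within 10 mm and the other loose things within 15 mm of where they were (all of step 2 and velocity of joint lens_arm between -0.05 and 0.05 rad/s and not (distance of pellet_mid from where it was at the start of the episode above 0.01 m) and not (distance of bone_mid from where it was at the start of the episode above 0.01 m) and not (distance of tweezers_mid from where it was at the start of the episode above 0.01 m) and not (distance of beaker_mid from where it was at the start of the episode above 0.015 m) and not (distance of jar_mid from where it was at the start of the episode above 0.015 m) and not (distance of pen_mid from where it was at the start of the episode above 0.015 m) and not (distance of case_mid from where it was at the start of the episode above 0.015 m)); the robot touches nothing.
It fails at once if anything in the tray (pellet, bone, tweezers) is shifted more than 10 mm (distance of any of pellet_mid, bone_mid, tweezers_mid from where it was at the start of the episode above 0.01 m).
It fails at once if the beaker, jar, pen or pencil case is shifted or lifted more than 15 mm (distance of any of beaker_mid, jar_mid, pen_mid, case_mid from where it was at the start of the episode above 0.015 m).
It fails at once if the magnifier arm is lifted up (above 0.88 rad) (value of joint lens_arm above 0.88 rad).
It fails at once if the magnifier arm is slammed down (faster than 2.5 rad/s) (velocity of joint lens_arm below -2.5 rad/s).
It also fails if it takes over 45 s, if anything falls off the work surface, if the arm or the gripper's body presses on something with over 40 N, if the wrist force passes 120 N, or if a joint passes its speed limit or range.

## Working session

There is one attempt and no reset: what is moved stays moved. The work goes in short steps, Python scripts to look and compute and a shell command to move; the robot and the scene stay as the last step left them, time stands still between calls to the robot, and variables do not carry over. Pictures are saved under pics/ and viewed, and the job is handed in when it is done.

```bash
mkdir -p pics; ls
python3 - <<'E'
from station import *
import cv2,numpy as np
o=get_obs();print({k:np.round(v,3).tolist() for k,v in o.items()})
for n in ["scene","top","wrist"]:
    c=read_camera(n);cv2.imwrite(f"pics/{n}0.png",c["color"][:,:,::-1]);np.savez(f"{n}0.npz",**c);print(n,c["fovy"],c["rvec"],c["tvec"])
E
```

```text
pics
{'t': 0.0, 'q': [-1.226, 0.478, 0.022, 1.556, -0.011, 1.109, -0.083], 'joint_vel': [-0.001, 0.0, 0.001, 0.0, 0.001, -0.0, 0.001], 'joint_torque': [-0.001, -59.644, 1.607, -28.121, 0.012, 0.009, 0.0], 'eef_pos': [0.295, 0.607, 0.303], 'tool_rot': [0.001, 0.848, 0.53, -0.001], 'contact_force': [0.387, 1.216, -0.045], 'torque': [-0.013, 0.0, 0.014], 'gripper_width': 1.003}
scene 45.85955434228923 [ 0.67509947  2.81040818 -0.8198973 ] [ 0.55939738 -0.07150934  1.27337583]
top 45.904899606398985 [ 2.13630096 -2.19497445  0.09937715] [-0.0638658   0.58468607  1.19445403]
wrist 63.19660869532192 [-2.42026716 -1.51305548 -0.24722284] [-0.67475557 -0.04173327  0.38000486]
```

View pics/scene0.png

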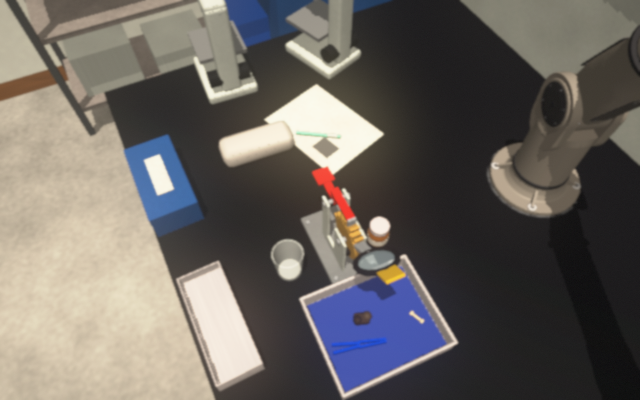

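View pics/top0.png

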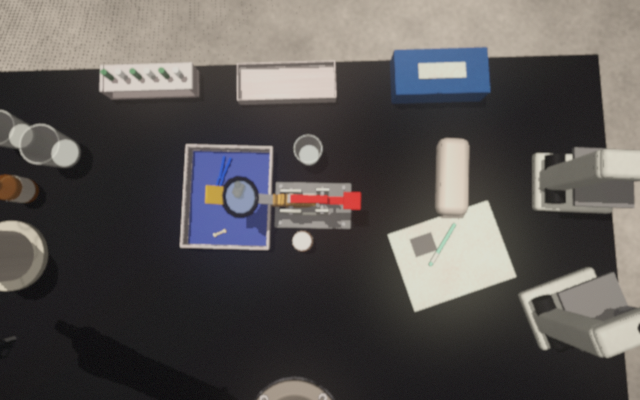

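View pics/wrist0.png

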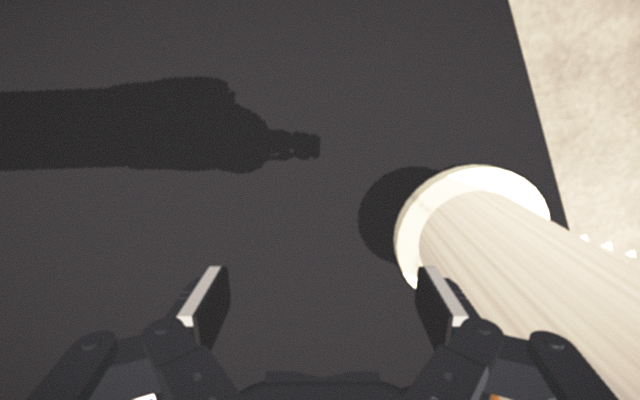

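The top view shows the red tab at about (350,200), the yellow tab at (214,194), the beaker at (308,150) and the jar at (302,240).

```bash
cat > h.py <<'E'
import numpy as np,cv2
def cam(c):
    H,W=c["color"].shape[:2];f=H/2/np.tan(np.radians(float(c["fovy"]))/2)
    v,u=np.mgrid[:H,:W];z=c["range_z"]
    P=np.stack([(u-float(c["cx"]))/f*z,(v-float(c["cy"]))/f*z,z],-1)
    R=cv2.Rodrigues(np.array(c["rvec"],float))[0]
    return (P-np.array(c["tvec"]).ravel())@R   # world
def masks(c):
    h=cv2.cvtColor(c["color"],cv2.COLOR_RGB2HSV).astype(int);H,S,V=h[...,0],h[...,1],h[...,2]
    return dict(red=((H<6)|(H>174))&(S>180)&(V>110),yel=(H>19)&(H<27)&(S>180)&(V>110))
E
python3 - <<'E'
from h import *
for n in["top","scene"]:
    c=dict(np.load(n+"0.npz"));W=cam(c);print(n,c["cx"],c["cy"])
    for k,m in masks(c).items():
        m=m&(c["range_z"]>0);p=W[m];v,u=np.where(m)
        print(k,m.sum(),u.min(),u.max(),v.min(),v.max(),np.round(np.percentile(p,[2,50,98],axis=0),3).tolist())
c=dict(np.load("top0.npz"));W=cam(c)
for u,v in [(350,200),(357,194),(357,207),(345,195),(345,207),(335,199),(320,199),(300,200),(214,194),(208,194),(220,194),(214,188),(214,200),(308,150),(302,240),(452,175),(440,245),(184,195),(272,195),(186,147),(272,147),(182,246),(270,248),(10,240),(40,145),(348,225),(278,185),(348,185)]: print(u,v,np.round(W[v,u],3))
E
python3 -c "
import cv2
a=cv2.imread('pics/top0.png')[130:260,170:370];cv2.imwrite('pics/topz.png',cv2.resize(a,None,fx=4,fy=4,interpolation=2))"
```

```text
top 319.6659145197486 195.99140518070683
red 303 318 360 192 209 [[0.539, -0.173, 0.165], [0.557, -0.152, 0.171], [0.573, -0.093, 0.193]]Traceback (most recent call last):
  File "<stdin>", line 6, in <module>
    return umr_minimum(a, axis, None, out, keepdims, initial, where)
ValueError: zero-size array to reduction operation minimum which has no identity
```

View pics/topz.png

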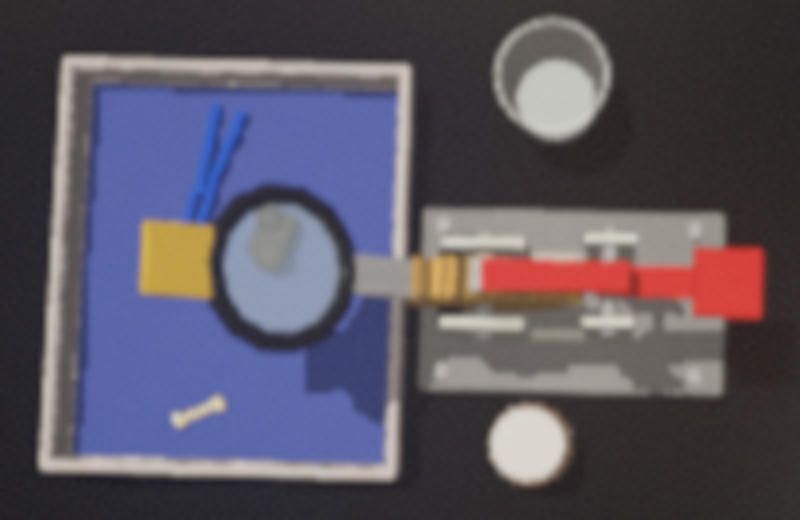

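Run:
```python
from h import *
c=dict(np.load("top0.npz"));W=cam(c)
for u,v in [(352,201),(345,194),(359,194),(359,208),(345,208),(335,201),(320,199),(300,198),(206,186),(206,203),(214,194),(208,194),(220,194),(214,188),(214,202),(308,150),(302,240),(452,175),(440,245),(184,195),(272,195),(186,147),(272,147),(182,246),(270,248),(10,240),(40,145),(15,185),(348,225),(278,185),(348,185),(278,225),(120,80)]: print(u,v,np.round(W[v,u],3))
```

```text
352 201 [ 0.555 -0.154  0.171]
345 194 [ 0.572 -0.139  0.169]
359 194 [ 0.571 -0.171  0.167]
359 208 [ 0.539 -0.17   0.169]
345 208 [ 0.539 -0.138  0.17 ]
335 201 [ 0.556 -0.116  0.168]
320 199 [ 0.56  -0.081  0.192]
300 198 [ 0.563 -0.037  0.194]
206 186 [0.588 0.16  0.251]
206 203 [0.575 0.221 0.008]
214 194 [0.572 0.145 0.241]
208 194 [0.571 0.155 0.252]
220 194 [0.572 0.134 0.233]
214 188 [0.585 0.145 0.241]
214 202 [0.555 0.145 0.242]
308 150 [ 0.71  -0.052  0.003]
302 240 [ 0.47  -0.033  0.064]
452 175 [ 0.623 -0.415  0.063]
440 245 [ 0.448 -0.39   0.005]
184 195 [0.593 0.267 0.047]
272 195 [0.576 0.03  0.153]
186 147 [0.718 0.262 0.048]
272 147 [0.713 0.041 0.04 ]
182 246 [0.463 0.271 0.05 ]
270 248 [0.452 0.054 0.002]
10 240 [0.489 0.677 0.098]
40 145 [0.733 0.639 0.052]
15 185 [0.624 0.671 0.096]
348 225 [ 0.506 -0.151  0.013]
278 185 [0.617 0.029 0.012]
348 185 [ 0.612 -0.155  0.011]
278 225 [0.511 0.031 0.016]
120 80 [0.895 0.428 0.066]
```

```bash
python3 -m creep '[[[0,0,0,0,0,-0.03,0],[0,0,0.1,0,0,-0.03,0],[0,0,0.117,0,0,-0.03,0],[0,0,0.117,0,0,-0.02,0],[0,0,0.117,0,0,0,0],[0,0,0.117,0,0,0,0],[0,0,0.117,0,0,0,0],[0,0,0.117,0,0,0,0],[0,0,0.117,0,0,0,0],[0,0,0.117,0,0,0,0],[0,0,0.117,0,0,0,0],[0,0,0,0,0,0,0]]]' 40
cat > w.py <<'E'
import sys,numpy as np
from station import get_obs
from scipy.spatial.transform import Rotation as R
o=get_obs();q=o["tool_rot"];r=R.from_quat([*q[1:],q[0]])
print("t",o["t"],"tcp",np.round(o["eef_pos"],4),"F",np.round(o["contact_force"],1),"w",np.round(o["gripper_width"],3));M=r.as_matrix();print(np.round(M,3).tolist(),"xang",np.degrees(np.arctan2(M[1,0],M[0,0])))
if len(sys.argv)>3:
    g=np.array(sys.argv[1:4],float)  # desired tip (73mm ahead)
    tip=np.array(o["eef_pos"])+M@[0,0,.073]; print("tip",np.round(tip,4),"shift tool",np.round(M.T@(g-tip),4))
    # tool down with tool x at -2.5deg
    a=np.radians(-2.5);D=np.array([[np.cos(a),np.sin(a),0],[np.sin(a),-np.cos(a),0],[0,0,-1]])
    print("turn",np.round(R.from_matrix(M.T@D).as_rotvec(),4))
E
python3 w.py 0.555 -0.157 0.29
```

```text
t: 1.15
eef_pos: [0.2944, 0.605, 0.4136]
tool_rot: [0.005, 0.999, -0.046, -0.002]
contact_force: [0.8, -0.6, -1.0]
gripper_width: -0.005
t 1.15 tcp [0.2944 0.605  0.4136] F [ 0.8 -0.6 -1. ] w -0.005
[[0.996, -0.091, -0.005], [-0.091, -0.996, -0.01], [-0.004, 0.011, -1.0]] xang -5.229333453147889
tip [0.294  0.6042 0.3406] shift tool [0.3295 0.7337 0.0571]
turn [ 0.0106  0.0043 -0.0476]
```

```bash
python3 -m creep '[[[0.01,0,-0.02,0.01,0.02,0,0],[0,0.004,-0.02,0.017,0.038,0,0],[0,0,0,0.017,0.039,0,0],[0,0,0,0.017,0.039,0,0],[0,0,0,0.017,0.039,0,0],[0,0,0,0.017,0.039,0,0],[0,0,0,0.017,0.039,0,0],[0,0,0,0.017,0.039,0,0],[0,0,0,0.017,0.039,0,0],[0,0,0,0.017,0.039,0,0],[0,0,0,0.017,0.039,0,0],[0,0,0,0.017,0.039,0,0],[0,0,0,0.017,0.039,0,0],[0,0,0,0.017,0.039,0,0],[0,0,0,0.017,0.039,0,0],[0,0,0,0.017,0.038,0,0],[0,0,0,0.017,0.038,0,0],[0,0,0,0.017,0.038,0,0],[0,0,0,0,0,0,0]]]' 
python3 w.py 0.555 -0.157 0.26
```

```text
t: 2.73
eef_pos: [0.5764, -0.0724, 0.4099]
tool_rot: [0.001, 1.0, 0.021, 0.0]
contact_force: [0.3, -1.8, 0.9]
gripper_width: -0.006
t 2.7333 tcp [ 0.5764 -0.0724  0.4099] F [ 0.3 -1.8  0.9] w -0.006
[[0.999, 0.042, 0.0], [0.042, -0.999, -0.003], [0.0, 0.003, -1.0]] xang 2.4146704821321086
tip [ 0.5764 -0.0726  0.3369] shift tool [-0.025   0.0832  0.0771]
turn [ 0.0029 -0.0002  0.0858]
```

```bash
python3 -m creep '[[[0,0,0.08,-0.012,0.035,0,0],[0,0,0,-0.01,0.035,0.01,0],[0,0,0,0,0.012,0.025,0],[0,0,0,0,0,0.025,0],[0,0,0,0,0,0.015,0],[0,0,0,0,0,0,0]]]' 
python3 w.py 0.555 -0.157 0.20
python3 - <<'E'
from station import *
import cv2
for n in ["scene","top","wrist"]:
    c=read_camera(n);a=c["color"][:,:,::-1]
    if n=="scene":a=cv2.resize(a[120:320,230:470],None,fx=3,fy=3)
    cv2.imwrite(f"pics/{n}1.png",a)
E
```

```text
t: 3.23
eef_pos: [0.5546, -0.1598, 0.3328]
tool_rot: [0.003, 1.0, -0.013, 0.001]
contact_force: [-0.6, -0.3, -0.0]
gripper_width: 0.003
t 3.2333 tcp [ 0.5546 -0.1598  0.3328] F [-0.6 -0.3 -0. ] w 0.003
[[1.0, -0.026, 0.002], [-0.025, -1.0, -0.006], [0.002, 0.006, -1.0]] xang -1.4604530551957318
tip [ 0.5548 -0.1603  0.2598] shift tool [-0.     -0.0037  0.0598]
turn [ 0.0064 -0.0025  0.0181]
```

View pics/scene1.png

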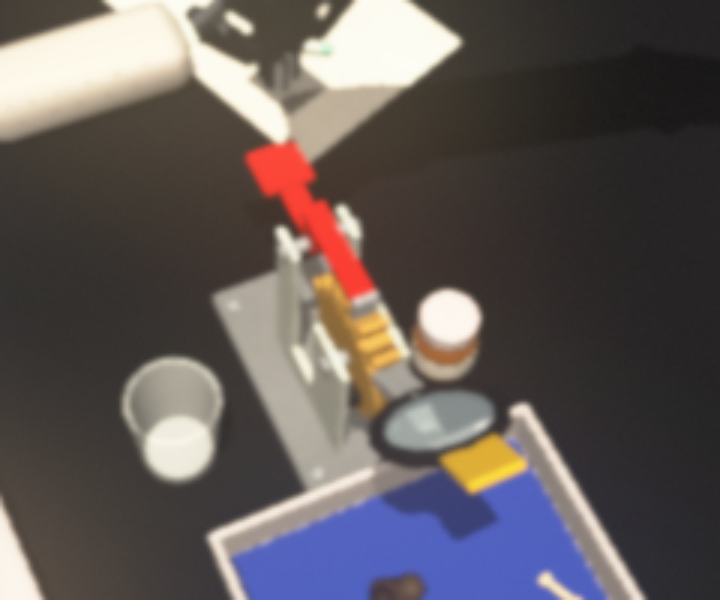

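View pics/wrist1.png

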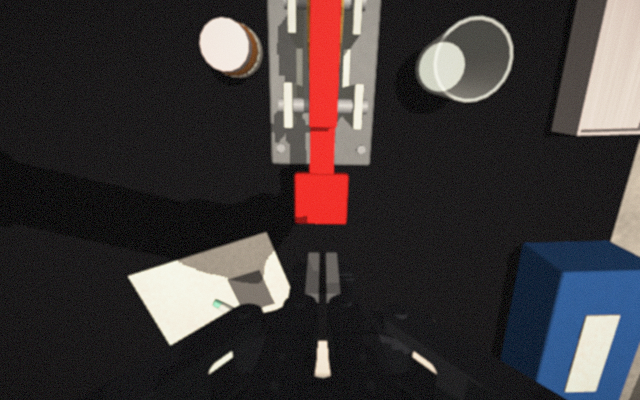

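The gripper is laterally centred on the red tab (wrist view, tab at (322,198)), and the lens arm is still up. I'll lower it now.

```bash
python3 -m creep '[[[0.005,0,0.015,0,-0.002,0.02,0],[0,0,0,0,-0.002,0.025,0],[0,0,0,0,0,0.02,0],[0,0,0,0,0,0.012,0],[0,0,0,0,0,0,0]]]' 
python3 w.py 0.555 -0.155 0.150
```

```text
t: 3.8
eef_pos: [0.5639, -0.1535, 0.2651]
tool_rot: [0.001, 1.0, -0.015, 0.012]
contact_force: [0.2, 0.1, -0.5]
gripper_width: -0.001
t 3.8 tcp [ 0.5639 -0.1535  0.2651] F [ 0.2  0.1 -0.5] w -0.001
[[0.999, -0.03, 0.024], [-0.03, -1.0, -0.001], [0.024, 0.001, -1.0]] xang -1.7155553881541872
tip [ 0.5656 -0.1536  0.1921] shift tool [-0.0115  0.0017  0.0419]
turn [ 0.0005 -0.0237  0.0137]
```

```bash
python3 -m creep '[[[0,-0.02,0.01,-0.008,0,0,0],[0,0,0,0,0,0.005,0],[0,0,0,0,0,0,0]]]' 
python3 w.py 0.555 -0.155 0.150
```

```text
t: 4.05
eef_pos: [0.5569, -0.153, 0.2627]
tool_rot: [0.0, 1.0, -0.019, 0.003]
contact_force: [-0.4, 0.1, 0.4]
gripper_width: 0.002
t 4.05 tcp [ 0.5569 -0.153   0.2627] F [-0.4  0.1  0.4] w 0.002
[[0.999, -0.038, 0.006], [-0.038, -0.999, -0.001], [0.006, 0.001, -1.0]] xang -2.199465905277371
tip [ 0.5573 -0.153   0.1897] shift tool [-0.0025  0.002   0.0397]
turn [ 0.0006 -0.0056  0.0052]
```

```bash
python3 -m creep '[[[0,0,0,-0.002,0.002,0.008,0],[0,0,0,0,0,0.008,0],[0,0,0,0,0,0.008,0],[0,0,0,0,0,0.008,0],[0,0,0,0,0,0.008,0],[0,0,0,0,0,0.005,0]]]' 
python3 w.py 0.555 -0.155 0.150
```

```text
t: 4.55
eef_pos: [0.5582, -0.1555, 0.221]
tool_rot: [-0.001, 1.0, -0.019, 0.007]
contact_force: [-21.8, 9.8, 72.1]
gripper_width: 0.005
t 4.55 tcp [ 0.5582 -0.1555  0.221 ] F [-21.8   9.8  72.1] w 0.005
[[0.999, -0.038, 0.015], [-0.038, -0.999, 0.002], [0.015, -0.003, -1.0]] xang -2.1853466454340618
tip [ 0.5593 -0.1553  0.148 ] shift tool [-0.0042 -0.0002 -0.002 ]
turn [-0.0031 -0.0147  0.0055]
```

The tab is on its stop: the tip is at 0.148 m and the force has risen. I'll back off and check.

```bash
python3 -m creep '[[[0,-0.01,0,0,0,-0.01,0],[0,0,0,0,0,-0.02,0],[0,0,0,0,0,-0.03,0],[0,0,0,0,0,-0.04,0],[0,0,0,0,0,-0.04,0],[0,0,0,0,0.02,-0.04,0],[0,0,0,0,0.03,-0.02,0],[0,0,0,0,0,0,0]]]' 
python3 w.py 0.57 0.14 0.33
python3 - <<'E'
from station import *
import cv2
from h import *
for n in ["scene","wrist"]:
    c=read_camera(n);a=c["color"][:,:,::-1]
    W=cam(c);m=masks(c)["red"]&(c["range_z"]>0);p=W[m];p=p[p[:,1]<-.137];print(n,len(p),np.round(np.percentile(p,[5,50,95],axis=0),3).tolist())
    if n=="scene":a=cv2.resize(a[120:320,230:470],None,fx=3,fy=3)
    cv2.imwrite(f"pics/{n}2.png",a)
E
```

```text
t: 5.22
eef_pos: [0.5555, -0.2054, 0.4211]
tool_rot: [-0.001, 1.0, -0.018, -0.001]
contact_force: [-1.4, -1.3, 0.2]
gripper_width: -0.004
t 5.2167 tcp [ 0.5555 -0.2054  0.4211] F [-1.4 -1.3  0.2] w -0.004
[[0.999, -0.035, -0.003], [-0.035, -0.999, 0.002], [-0.003, -0.002, -1.0]] xang -2.006495732099273
tip [ 0.5553 -0.2053  0.3481] shift tool [ 0.0026 -0.3456  0.0187]
turn [-0.0018  0.0027  0.0086]
scene 169 [[0.538, -0.17, 0.143], [0.556, -0.153, 0.149], [0.575, -0.139, 0.155]]
wrist 1290 [[0.539, -0.17, 0.144], [0.557, -0.154, 0.149], [0.575, -0.139, 0.155]]
```

View pics/scene2.png

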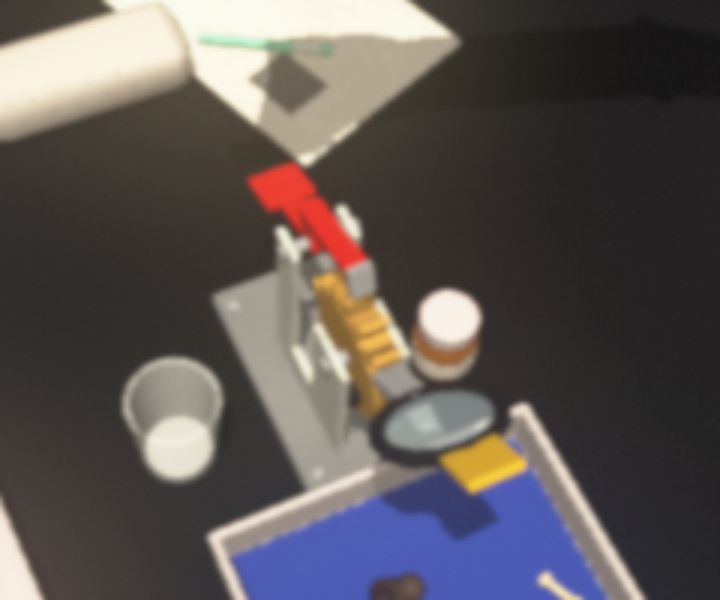

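The red tab top is now at 0.149 m, 22 mm lower, so the pawl is fully pressed, and the arm is still up. Next I'll move over to the yellow tab.

```bash
python3 -m creep '[[[0,0,0,0,-0.02,0,0],[0,0,0,0,-0.035,0,0],[0,0,0,0,-0.04,0,0],[0,0,0,0,-0.04,0,0],[0,0,0,0,-0.04,0,0],[0,0,0,0,-0.04,0,0],[0,0,0,0,-0.04,0,0],[0,0,0,0,-0.04,0,0],[0,0,0,0,-0.03,0,0],[0,0,0,0,-0.01,0,0],[0,0,0,0,0,0,0]]]' 
python3 w.py 0.57 0.141 0.28
```

```text
t: 6.23
eef_pos: [0.5575, 0.1565, 0.3946]
tool_rot: [-0.0, 1.0, -0.012, -0.02]
contact_force: [-0.4, -0.6, -0.8]
gripper_width: -0.001
t 6.2333 tcp [0.5575 0.1565 0.3946] F [-0.4 -0.6 -0.8] w -0.001
[[0.999, -0.023, -0.039], [-0.023, -1.0, 0.001], [-0.039, 0.0, -0.999]] xang -1.3351445205712362
tip [0.5546 0.1566 0.3217] shift tool [0.0173 0.0152 0.041 ]
turn [0.0005 0.0395 0.0203]
```

```bash
python3 -m creep '[[[0,0.039,0.02,0.013,0.014,0,0],[0,0,0,0,0,0.015,0],[0,0,0,0,0,0.015,0],[0,0,0,0,0,0,0]]]' 
python3 w.py 0.57 0.141 0.25
python3 - <<'E'
from station import *
import cv2
from h import *
for n in ["scene","top"]:
    c=read_camera(n);a=c["color"][:,:,::-1]
    if n=="scene":a=cv2.resize(a[170:350,280:480],None,fx=3,fy=3)
    else: a=cv2.resize(a[130:260,170:370],None,fx=3,fy=3)
    cv2.imwrite(f"pics/{n}3.png",a)
E
```

```text
t: 6.57
eef_pos: [0.5684, 0.1408, 0.3578]
tool_rot: [0.002, 1.0, -0.021, -0.003]
contact_force: [-0.8, -0.0, -0.5]
gripper_width: 0.003
t 6.5667 tcp [0.5684 0.1408 0.3578] F [-0.8 -0.  -0.5] w 0.003
[[0.999, -0.041, -0.006], [-0.041, -0.999, -0.005], [-0.005, 0.005, -1.0]] xang -2.3706086891960783
tip [0.568  0.1404 0.2848] shift tool [ 0.0022 -0.0009  0.0348]
turn [0.0051 0.0054 0.0023]
```

View pics/scene3.png

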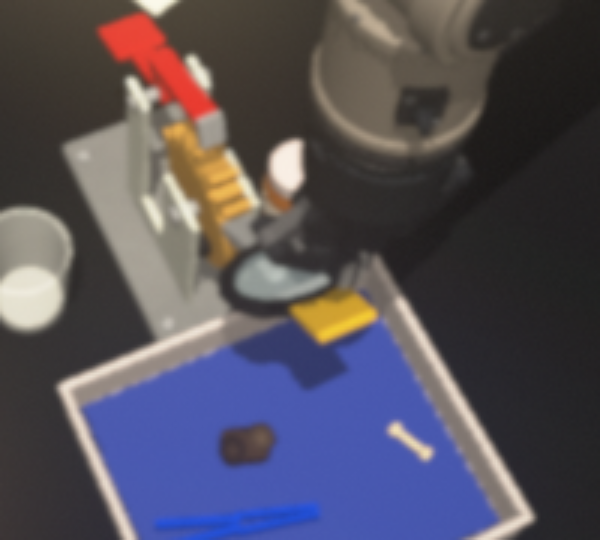

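View pics/top3.png

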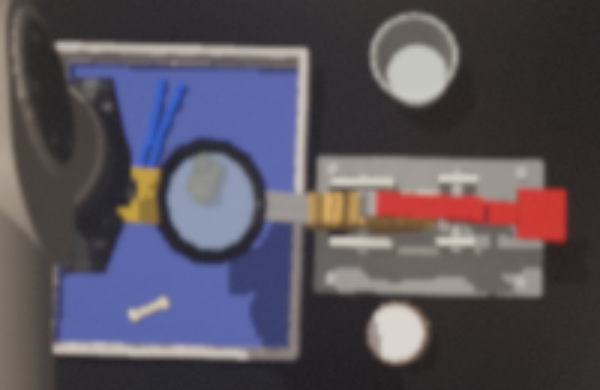

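The gripper is over the yellow tab and off the lens. I'll descend and begin the arc.

```bash
python3 -m creep '[[[0.005,0.005,0,0.002,0,0.012,0],[0,0,0,0,0,0.012,0],[0,0,0,0,-0.002,0.01,0],[0,0,0,0,-0.005,0.009,0],[0,0,0,0,-0.005,0.009,0],[0,0,0,0,0,0,0]]]' 
python3 w.py 0.571 0.159 0.2239
```

```text
t: 7.17
eef_pos: [0.5742, 0.152, 0.3091]
tool_rot: [-0.002, 1.0, -0.022, 0.004]
contact_force: [-0.3, -0.5, -0.6]
gripper_width: 0.001
t 7.1667 tcp [0.5742 0.152  0.3091] F [-0.3 -0.5 -0.6] w 0.001
[[0.999, -0.045, 0.008], [-0.045, -0.999, 0.004], [0.008, -0.004, -1.0]] xang -2.5771982779827116
tip [0.5748 0.1523 0.2361] shift tool [-0.0042 -0.0065  0.0122]
turn [-0.0043 -0.0082 -0.0013]
```

```bash
python3 -m creep '[[[-0.004,-0.008,0,-0.003,-0.005,0.008,0],[0,0,0,0,-0.005,0.01,0],[0,0,0,0,-0.005,0.01,0],[0,0,0,0,-0.004,0.01,0]]]' 
python3 w.py 0.571 0.173 0.196
python3 - <<'E'
from station import *
import cv2
from h import *
for n in ["scene"]:
    c=read_camera(n);a=c["color"][:,:,::-1]
    a=cv2.resize(a[170:350,280:480],None,fx=3,fy=3)
    cv2.imwrite(f"pics/{n}4.png",a)
E
```

```text
t: 7.5
eef_pos: [0.5744, 0.1716, 0.2722]
tool_rot: [-0.001, 1.0, -0.023, 0.003]
contact_force: [-1.5, -1.2, 4.7]
gripper_width: -0.002
t 7.5 tcp [0.5744 0.1716 0.2722] F [-1.5 -1.2  4.7] w -0.002
[[0.999, -0.046, 0.006], [-0.046, -0.999, 0.001], [0.005, -0.002, -1.0]] xang -2.6641105888061487
tip [0.5748 0.1717 0.1992] shift tool [-0.0039 -0.0011  0.0031]
turn [-0.0016 -0.0055 -0.0029]
```

View pics/scene4.png

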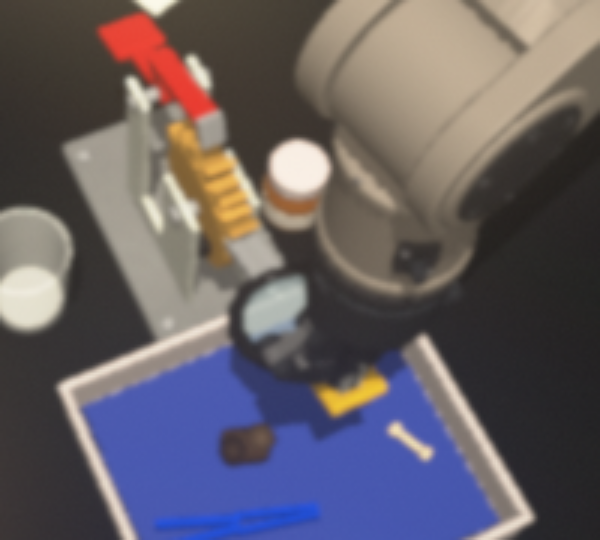

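The arm is moving with the tool at about 5 N, and the tips are on the tab. I'll continue.

```bash
python3 -m creep '[[[0,-0.004,0,-0.002,-0.004,0.009,0],[0,0,0,0,-0.003,0.01,0],[0,0,0,0,-0.003,0.01,0],[0,0,0,0,-0.001,0.008,0]]]' 
python3 w.py 0.572 0.190 0.124
```

```text
t: 7.88
eef_pos: [0.5737, 0.1842, 0.2311]
tool_rot: [-0.0, 1.0, -0.023, 0.001]
contact_force: [0.8, 0.8, 4.1]
gripper_width: -0.001
t 7.8833 tcp [0.5737 0.1842 0.2311] F [0.8 0.8 4.1] w -0.001
[[0.999, -0.046, 0.003], [-0.046, -0.999, 0.001], [0.003, -0.001, -1.0]] xang -2.6223380780078736
tip [0.5739 0.1842 0.1581] shift tool [-0.0022 -0.0057  0.0341]
turn [-0.0009 -0.0028 -0.0021]
```

```bash
python3 -m creep '[[[0,0,0,-0.002,-0.002,0.008,0],[0,0,0,0,-0.002,0.008,0],[0,0,0,0,-0.001,0.008,0],[0,0,0,0,0,0.006,0]]]' 
python3 w.py 0.572 0.190 0.124
```

```text
t: 8.22
eef_pos: [0.5728, 0.1886, 0.1977]
tool_rot: [0.0, 1.0, -0.023, 0.002]
contact_force: [0.2, 0.2, 4.4]
gripper_width: 0.002
t 8.2167 tcp [0.5728 0.1886 0.1977] F [0.2 0.2 4.4] w 0.002
[[0.999, -0.047, 0.005], [-0.047, -0.999, -0.001], [0.005, 0.0, -1.0]] xang -2.692183133258004
tip [0.5731 0.1885 0.1247] shift tool [-0.0012 -0.0014  0.0007]
turn [ 0.0005 -0.0048 -0.0034]
```

Nearly level. I'll make small steps until the force rises at the stop.

```bash
python3 -m creep '[[[0,0,0,0,0,0.003,0],[0,0,0,0,0,0.003,0]]]'; python3 w.py .572 .19 .124
```

```text
t: 8.38
eef_pos: [0.5736, 0.1885, 0.1949]
tool_rot: [-0.001, 1.0, -0.024, 0.002]
contact_force: [-15.8, -4.6, 49.1]
gripper_width: 0.0
t 8.3833 tcp [0.5736 0.1885 0.1949] F [-15.8  -4.6  49.1] w 0.0
[[0.999, -0.048, 0.004], [-0.048, -0.999, 0.002], [0.004, -0.002, -1.0]] xang -2.7346799806791986
tip [0.5739 0.1886 0.1219] shift tool [-0.002  -0.0013 -0.0021]
turn [-0.002  -0.004  -0.0041]
```

It is on the stop: the force jumped to 49 N at tip z 0.122. I'll hold briefly, then lift off clear.

```bash
python3 -m creep '[[[0,0,0,0,0,-0.001,0],[0,0,0,0,0,0,0],[0,0,0,0,0,0,0],[0,0,0,0,0,-0.01,0],[0,0,0,0,-0.005,-0.02,0],[0,0,0,0,-0.01,-0.03,0],[0,0,0,0,-0.03,-0.04,0],[0,0,0,0,-0.04,-0.04,0],[0,0,0,0,-0.04,-0.04,0],[0,0,0,0,-0.04,0,0],[0,0,0,0,-0.04,0,0],[0,0,0,0,-0.03,0,0],[0,0,0,0,0,0,0],[0,0,0,0,0,0,0]]]'
python3 - <<'E'
from station import *
import cv2
from h import *
for n in ["scene","top"]:
    c=read_camera(n);a=c["color"][:,:,::-1];W=cam(c);np.savez(n+"5.npz",**c)
    cv2.imwrite(f"pics/{n}5.png",cv2.resize(a[120:320,230:470] if n=="scene" else a[130:260,170:370],None,fx=3,fy=3))
    for k,m in masks(c).items():
        h=cv2.cvtColor(c["color"],cv2.COLOR_RGB2HSV).astype(int)
        if k=="yel": m=(h[...,0]>18)&(h[...,0]<28)&(h[...,1]>140)&(h[...,2]>90)
        p=W[m&(c["range_z"]>0)]; p=p[p[:,1]<-.137] if k=="red" else p[(p[:,1]>.14)&(p[:,1]<.25)&(abs(p[:,0]-.57)<.05)]
        if len(p): print(n,k,len(p),np.round(np.percentile(p,[5,50,95],axis=0),3).tolist())
E
```

```text
t: 9.55
eef_pos: [0.5796, 0.4104, 0.3581]
tool_rot: [-0.001, 1.0, -0.026, -0.005]
contact_force: [0.1, -0.8, -0.2]
gripper_width: -0.002
scene red 157 [[0.539, -0.168, 0.143], [0.557, -0.152, 0.149], [0.575, -0.139, 0.154]]
scene yel 372 [[0.556, 0.168, 0.12], [0.574, 0.186, 0.123], [0.591, 0.203, 0.126]]
top red 211 [[0.541, -0.168, 0.142], [0.557, -0.155, 0.148], [0.573, -0.139, 0.154]]
top yel 199 [[0.557, 0.17, 0.12], [0.573, 0.185, 0.124], [0.587, 0.201, 0.127]]
```

View pics/scene5.png

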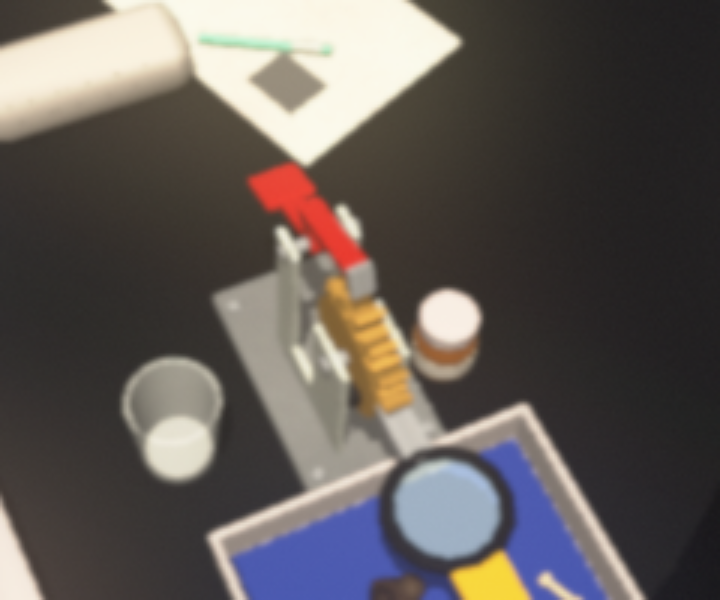

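View pics/top5.png

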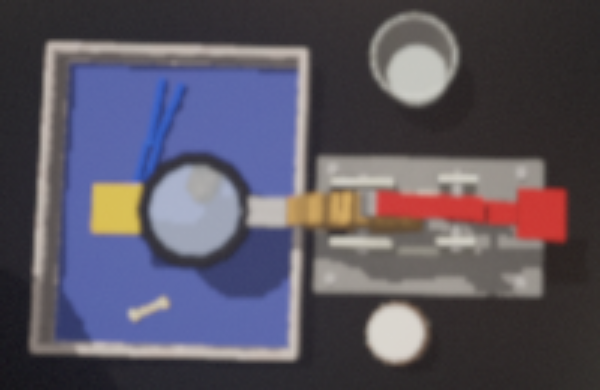

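The yellow tab is level at 0.123–0.124 m (0.124 expected on the stop), the pawl is down at 0.149 m, and nothing else has moved in the pictures. The robot is clear, so I'll hand in.

```bash
python3 -c "
from station import *
hand_in();o=get_obs();print(o['t'],o['contact_force'])"
```

```text
the job is handed in; nothing more can be done
the job is handed in; nothing more can be done
```

The magnifier arm is down on its stop with the pawl pressed free, and I handed the job in at about 9.6 s of the 45 s. `hand_in()` gives no verdict.

- **Pawl:** I pressed the red tab with shut fingertips until it met its stop. Its top went from 0.171 m to 0.149 m, the full 21 mm or so of travel. The wrist force peaked at about 72 N against the stop, and the tab stayed down. The arm was still raised at that point.
- **Arm:** I pushed the yellow tab down along its arc at about 4 to 5 N, until the force jumped to about 49 N at the stop. Then I backed off.
- **Last checks:** The scene and top cameras put the yellow tab at 0.123 and 0.124 m (0.124 m is level) and the red tab at 0.149 and 0.148 m. By eye, the tray contents, beaker, jar, pen and pencil case look unmoved; I did not measure them again. The gripper was clear, about 0.2 m beyond the arm, with no contact force.

No check failed or disagreed. The tool drifted up to about 9 mm sideways on some moves, and I corrected it before each contact.

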